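Lock the blow nozzle into the bench air coupler and tug-test it

TASK

Take the steel blow nozzle out of the wooden rack and push it, foot first and upright, into the push-fit air coupler until it locks, pressing firmly but never forcing it against the bottom. Then, still holding the nozzle, tug it upward until the brass collar has risen with it by at least 3 mm, to prove that it holds, let it settle back and let go of it. Handle the coupler only through the nozzle, and leave the other things where they are.

Things in the scene. Friction and masses are not known exactly. Their poses are not given: they have to be found in the camera images.
- nozzle_grip (a point): Blow nozzle, turned steel, 134 mm long, 140 g, hanging upright in one of the rack's holes; this point is the centre of its plain round grip (22 mm across, 74 to 116 mm above the foot), on the axis, 95 mm above the foot; z runs up the axis. Under the grip a flange 28 mm across (70 to 74 mm) rests on the rack's top; above the grip a tapered tip.
- nozzle_foot (a point): Centre of the nozzle's foot, its lowest end, which goes into the coupler; z runs up the nozzle's axis. Foot 7 mm across, 12 mm across from 5 to 12 mm up, then a cone to 18 mm across at 17 mm above the foot, ending in a square shoulder; above it a neck 12 mm across up to 70 mm.
- outlet: Push-fit air coupler, fixed to the bench: base plate 110 x 110 x 8 mm, round housing 52 mm across up to 60 mm, an upright bore at its centre; origin at the centre of the plate's underside, z up. A brass collar stands out of the housing: its mouth, a funnel 30 mm across narrowing to the 20 mm bore within 10 mm, lies 75 to 93 mm above the origin. This height differs each time and is not measured.
- outlet_lock (a point): Point on the bore's axis 60 mm above the coupler's origin. With M = mouth height (75 to 93 mm), the nozzle's foot meets: a sprung valve plunger (2 to 5 N) at M - 47 mm, two spring pawls (they bear on the cone) at about M - 48, the snap of the pawls over the shoulder at about M - 53, a hard stop at M - 57. The push rises to 7 to 13 N before the snap, then drops to 2 to 4 N.
- collar (a joint): Rise of the brass collar, m: 0 down at rest, 0.005 fully up. Sprung down (about 7 N to start, 13 N fully up); it rises only when a locked nozzle is pulled up, the plunger helping with 3 N. A nozzle not yet locked pulls out with little force and the collar stays down. A locked nozzle does not come out. More than 30 N between nozzle and coupler damages it.
- rack: Wooden tool rack, fixed: 70 x 212 mm, top 85 mm above its origin (centre of the underside), three upright holes 65 mm apart in a row along its y, 21 mm across. The nozzle and the two hand tools hang in them in any order.
- reamer_mid (a point): Reamer with a turned dark wood handle, hanging in the rack, 60 mm of it above the top. Leave it there.
- punch_mid (a point): Dark steel punch with a broad flat head, 36 mm across, hanging in the rack, 40 mm of it above the top. Leave it there.
- glue: Amber glue jar 60 mm across, 90 mm high; origin at its underside. Leave it.
- tin: Open aluminium tin 72 mm across, 85 mm high; origin at its underside. Leave it.
- sander: Cork sanding block 110 x 60 x 35 mm; origin at its underside. Leave it.
- offcut: Wood offcut 160 x 30 x 30 mm; origin at its underside. Leave it.
- mallet: Hammer with a wooden handle, about 300 mm long, lying on the bench. Leave it.
Not all that is in view belongs to the job. Leave any green look-alike of the part that bears nozzle_grip alone.

How it is judged:
By the outcome, as a careful person would: the job done as asked, in the order asked, and still so for the second after the job is handed in, with the robot touching nothing.
It also fails if it takes over 64 s, if anything falls off the work surface, if the arm or the gripper's body presses on something with over 40 N, if the wrist force passes 120 N, or if a joint passes its speed limit or range.

ROBOT

A 6-joint arm with a two-finger parallel gripper is mounted at the origin on the work surface. World frame = base frame: x ahead of the robot, y to its left, z up, the work surface at z = 0. Lengths are in m, angles in rad, forces in N, time in s.
With the tool pointing down it reaches from about 0.35 to 0.85 m from the base axis. Payload 8.1 kg.
Tool frame: the origin (TCP) lies at the very end of the fingers, on their centre line; the grasp point (between the pads) lies 19 mm behind it; x points along the fingers, y is the direction in which the jaws open and shut, and the axes are right-handed (so a half turn about x gives the same grasp; the last joint's range is limited). The gripper opens to 93 mm and grips with 3 to 60 N. Pads are 15 mm wide; open, the fingers measure 128 mm over their backs; the gripper's body (75 mm by 188 mm) begins 65 mm behind the grasp point.
Start: joints at [1.19, 0.13, 1.488, -0, 1.523, -0.085], TCP at [0.175, 0.574, 0.219] pointing down, gripper open.
Joint ranges: [-2.96, 2.96], [-0.89, 2.26], [0.02, 2.5], [-1.34, 4.48], [0, 2.73], [-2.66, 2.66]. Speed limits (rad/s): [2.39, 2.39, 2.79, 3.14, 3.14, 3.14].

INTERFACE

Orientations are given as a rotation vector (axis times angle).
In Python, from plant import * gives the robot as it stands. The module is installed in compiled form; this text tells all that it offers.
- The arm moves only by the tool apply_moves, never from a script. Its argument "series" is a list of rows, each an object with "jaw": the gripper's target within -1 to 1 (shut at 1, half-way at 0, fully open at -1); "linear": the shift along the tool's x, y, z normalised to -1 to 1, where 1 is 0.6 m, a list of three; "roll": the turn about the tool's x normalised to -1 to 1, where 1 is 30 degrees. A call has 1 to 20 rows; each row is the pose to reach, as a shift and turn from the pose measured when the call began, along the tool's axes at that moment; what a row does not reach only later rows make up. A row lasts 1/8 s, in which the tool goes at most 62.5 mm and 10.7 degrees, less where a joint would pass 70% of its speed; a pose out of reach is approached as far as the arm can. A call with a number of a shift or a turn outside -1 to 1 is refused whole. A call with a gripper value outside its range is refused whole. The fingers move at their own pace and stop on an object; "force" is the grip in N (left out, the last holds). Time passes only in rows, so rows that repeat a pose let the fingers close. It gives the time, the measured TCP pose, the force and the opening at its end, in the units of the state.
- read_state(): the state, without advancing time (a new reading comes with each control period).
- read_camera(name): name is "scene" or "top" or "wrist"; returns a dict with "pixels" (400x640x3 uint8, blue, green, red), "intrinsics" (3x3 intrinsics, pixels), "rvec" (rotation vector, rad) and "tvec" (3), from world to camera coordinates, as OpenCV has them; the wrist camera has in their place "tool_from_camera" (4x4, takes a point from camera to tool coordinates, whose origin is the TCP and whose axes are the tool frame's). Camera axes: x right, y down, z forward; pixel columns grow to the right and rows downward; lengths in m; the calibration is good to about 2 mm. The wrist camera is an equidistant fisheye: a pixel r from the principal point sees the ray r / f radians off the axis. A picture is of the moment at which its call begins: read the wrist's pose just before it. There is no depth.
- close_job(): hands the job in, once; it reports no verdict.
The state is a dict: "t": time; "q": joint angles; "dq": joint speeds; "joint_torque": joint torques, N m; "tool_pos": TCP position; "orientation": TCP orientation; "force": force on the tool from outside, world axes, zero at the start; "wrist_torque": the same for the moment, N m; "opening": finger opening in m.
Only numpy, scipy, OpenCV 4.12 (cv2) and the standard library are available. Lean on these libraries where they do the work, as an engineer would, in place of code of your own. Each camera call takes 0.05 s, during which the arm holds its last target. There are 200 camera calls.

## Working session

There is one attempt and no reset: what is moved stays moved. The work goes in short steps, Python scripts to look and compute and a tool call to move; the robot and the scene stay as the last step left them, time stands still between calls to the robot, and variables do not carry over. Pictures are saved under pics/ and viewed, about 8 in all and at most 12, crops included, and the job is handed in when it is done.

Besides the shell and the picture viewer there is one more tool, called after "Emit:" by a JSON object that holds its "method" and its "body", one argument or row to a line. apply_moves: Moves the arm, as the interface text tells. Its arguments: {"type":"object","properties":{"series":{"type":"array"},"force":{"type":"number"}},"required":["series"]}

```bash
mkdir -p pics
cat > h.py <<'E'
from plant import *
import numpy as np, cv2
def ray(c,uv):
    R=cv2.Rodrigues(np.array(c["rvec"],float))[0];t=np.array(c["tvec"],float).ravel()
    d=R.T@(np.linalg.inv(np.array(c["intrinsics"]))@np.array([uv[0],uv[1],1.]))
    return -R.T@t,d/np.linalg.norm(d)
def onz(c,uv,z):
    o,d=ray(c,uv);return o+d*(z-o[2])/d[2]
def wray(c,s,uv):
    K=np.array(c["intrinsics"]);x=(uv[0]-K[0,2])/K[0,0];y=(uv[1]-K[1,2])/K[1,1]
    r=np.hypot(x,y);d=np.array([x/r*np.sin(r),y/r*np.sin(r),np.cos(r)]) if r>1e-9 else np.array([0,0,1.])
    T=np.array(c["tool_from_camera"]);R=cv2.Rodrigues(np.array(s["orientation"],float))[0]
    return np.array(s["tool_pos"])+R@T[:3,3],R@T[:3,:3]@d
def meet(rays):
    A=np.zeros((3,3));b=np.zeros(3)
    for o,d in rays:
        P=np.eye(3)-np.outer(d,d);A+=P;b+=P@o
    p=np.linalg.solve(A,b)
    return p,[np.linalg.norm((np.eye(3)-np.outer(d,d))@(p-o)) for o,d in rays]
def proj(c,p):
    return cv2.projectPoints(np.array([p],float),np.array(c["rvec"],float),np.array(c["tvec"],float),np.array(c["intrinsics"],float),None)[0].ravel()
E
python3 - <<'E'
from h import *
np.set_printoptions(precision=4,suppress=True)
s=read_state();print(s)
print(cv2.Rodrigues(np.array(s["orientation"],float))[0])
for n in("scene","top"):
    c=read_camera(n);cv2.imwrite(f"pics/{n}0.png",c["pixels"]);print(n,c["intrinsics"],ray(c,(320,200)))
E
```

```text
{'t': 0.0, 'q': array([ 1.1896,  0.1312,  1.4893, -0.    ,  1.523 , -0.0854]), 'dq': array([-0.0018, -0.0008, -0.0001,  0.0001,  0.0014,  0.0014]), 'joint_torque': array([ -0.0006, -55.9842, -49.176 ,   0.0768,   0.0351,  -0.0001]), 'tool_pos': array([0.1747, 0.5734, 0.2176]), 'orientation': array([ 0.2308,  1.5587, -0.2336]), 'force': array([-0.1946, -0.2255, -0.3248]), 'wrist_torque': array([0.0735, 0.0037, 0.0025]), 'opening': 0.09297792521849046}
[[-0.0007  0.2915  0.9566]
 [-0.0017  0.9566 -0.2915]
 [-1.     -0.0018 -0.0001]]
scene [[452.0028   0.     317.282 ]
 [  0.     452.0028 205.3131]
 [  0.       0.       1.    ]] (array([1.5626, 0.0129, 0.7313]), array([-0.8445, -0.0359, -0.5343]))
top [[432.2968   0.     317.2059]
 [  0.     432.2968 195.7212]
 [  0.       0.       1.    ]] (array([ 0.3311, -0.0374,  1.3034]), array([ 0.2003, -0.0016, -0.9797]))
```

View pics/scene0.png

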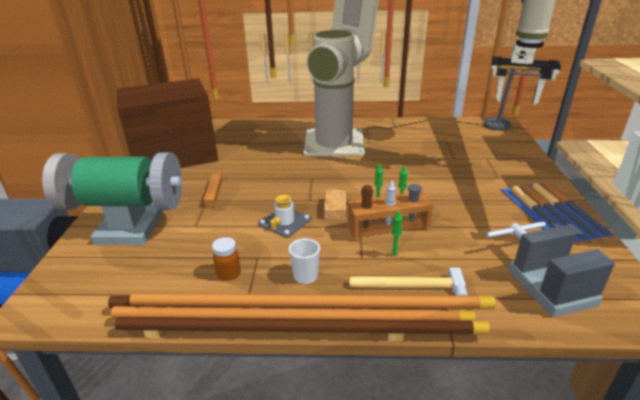

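View pics/top0.png

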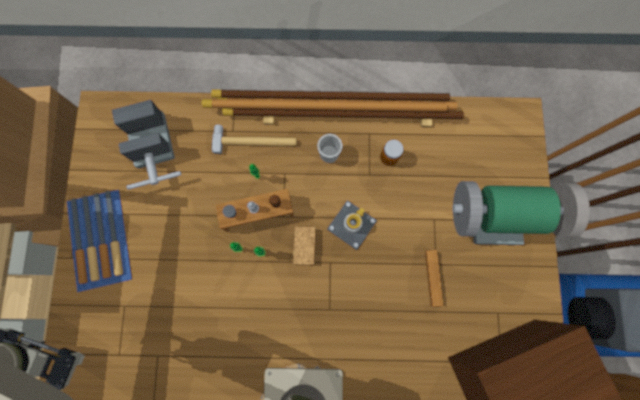

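The scene view shows the rack at (390,212) with the reamer (367,195), a steel grey pointed piece (391,190) and the punch (414,192). Three green look-alikes stand at (379,177), (403,178) and (397,230). The coupler is at (285,212), or (352,224) in the top view. Of the candidates, the nozzle must be the grey piece in the middle hole: it is the only steel one with a tapered tip. I'll confirm that in an enlarged crop.

Run:
```python
from h import *
np.set_printoptions(precision=4,suppress=True)
S=cv2.imread("pics/scene0.png");T=cv2.imread("pics/top0.png")
a=cv2.resize(S[155:265,250:450],None,fx=4,fy=4,interpolation=cv2.INTER_CUBIC)[:300*2][:440]
b=cv2.resize(T[150:270,210:390],None,fx=4,fy=4,interpolation=cv2.INTER_CUBIC)
b=cv2.resize(b,(800,533)); 
cv2.imwrite("pics/c1.png",a);cv2.imwrite("pics/c2.png",b)
```

```text
(no output)
```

View pics/c1.png

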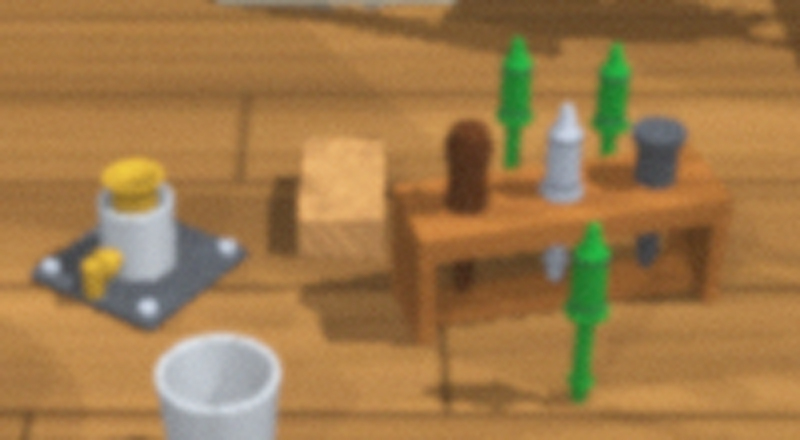

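View pics/c2.png

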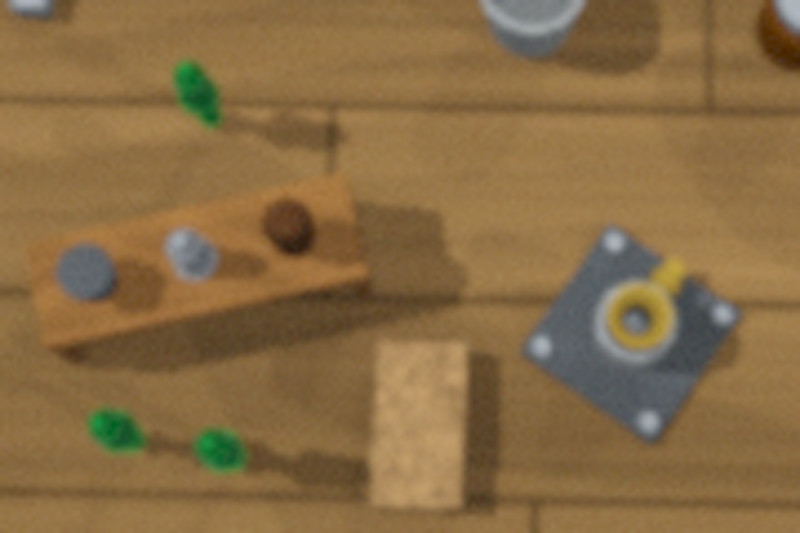

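The crops confirm it. The only grey flanged piece with a tapered tip is in the middle hole, at c1 (565,150) and c2 (190,253). The reamer is brown, the punch is flat and dark, and the look-alikes are green. The brass collar's mouth is at c1 (133,172) and c2 (640,315).

Run:
```python
from h import *
np.set_printoptions(precision=4,suppress=True)
S=read_camera("scene");T=read_camera("top")
s=lambda u,v:ray(S,(250+u/4,155+v/4)); t=lambda u,v:ray(T,(210+u*180/800,150+v*120/533))
for n,a,b in(("tip",(567,106),(180,240)),("flange",(562,192),(194,260)),("mouth",(133,172),(640,315)),("reamer top",(470,125),(290,228)),("punch top",(659,132),(87,272)),
  ("greenA tip",(517,40),(215,447)),("greenB tip",(615,45),(103,425)),("greenC tip",(593,228),(187,75)),("cork",(343,170),(420,425))):
    print(n,*meet([s(*a),t(*b)]))
# plane-based
f=lambda u,v,z:onz(T,(210+u*180/800,150+v*120/533),z)
for p in((30,245),(345,175),(368,270),(48,347)):print("rack corner",f(*p,.085))
for p in((614,240),(723,313),(649,420),(541,345)):print("bolt",f(*p,.01))
```

```text
tip [0.5531 0.1523 0.1483] [np.float64(0.002560000321793188), np.float64(0.0025600003217932)]
flange [0.5527 0.1533 0.0827] [np.float64(0.00266785689938971), np.float64(0.002667856899389719)]
mouth [ 0.5217 -0.1346  0.0794] [np.float64(0.0030279559282866916), np.float64(0.0030279559282866742)]
reamer top [0.5633 0.0881 0.1403] [np.float64(0.0046309789298636566), np.float64(0.004630978929863661)]
punch top [0.5374 0.2149 0.1193] [np.float64(0.0032933579565514364), np.float64(0.0032933579565514893)]
greenA tip [0.4287 0.1294 0.13  ] [np.float64(0.004367950228973495), np.float64(0.00436795022897347)]
greenB tip [0.4408 0.1971 0.1322] [np.float64(0.0035136096259827648), np.float64(0.003513609625982811)]
greenC tip [0.6638 0.157  0.1285] [np.float64(0.003222784391617314), np.float64(0.003222784391617313)]
cork [0.4529 0.0076 0.0376] [np.float64(0.0039103682843431515), np.float64(0.003910368284343151)]
rack corner [0.5601 0.2567 0.085 ]
rack corner [0.61   0.0547 0.085 ]
rack corner [0.5474 0.0379 0.085 ]
rack corner [0.494  0.2408 0.085 ]
bolt [ 0.5845 -0.1255  0.01  ]
bolt [ 0.5351 -0.1997  0.01  ]
bolt [ 0.4616 -0.1493  0.01  ]
bolt [ 0.5111 -0.0762  0.01  ]
```

Emit:
{"method": "apply_moves", "body": {
  "series": [
    {"jaw": -1,"linear": [0,-0.05,0.08],"roll": 0.15},
    {"jaw": -1,"linear": [0,-0.1,0.16],"roll": 0.3},
    {"jaw": -1,"linear": [0,-0.15,0.245],"roll": 0.5},
    {"jaw": -1,"linear": [0,-0.2,0.33],"roll": 0.7},
    {"jaw": -1,"linear": [0,-0.25,0.41],"roll": 0.85},
    {"jaw": -1,"linear": [0,-0.3,0.5],"roll": 1},
    {"jaw": -1,"linear": [0,-0.35,0.58],"roll": 1},
    {"jaw": -1,"linear": [0,-0.4,0.66],"roll": 1},
    {"jaw": -1,"linear": [0,-0.45,0.74],"roll": 1},
    {"jaw": -1,"linear": [0,-0.489,0.808],"roll": 1},
    {"jaw": -1,"linear": [0,-0.489,0.808],"roll": 1},
    {"jaw": -1,"linear": [0,-0.489,0.808],"roll": 1},
    {"jaw": -1,"linear": [0,-0.489,0.808],"roll": 1}
  ]
}}

```text
t: 1.82
tool_pos: [0.5522, 0.1527, 0.2183]
orientation: [0.638, 1.475, -0.64]
force: [-0.1, -0.3, 0.1]
opening: 0.0929
```

Emit:
{"method": "apply_moves", "body": {
  "series": [
    {"jaw": -1,"linear": [0,0,0],"roll": 0.33},
    {"jaw": -1,"linear": [0,0,0],"roll": 0.66},
    {"jaw": -1,"linear": [0,0,0],"roll": 0.98},
    {"jaw": -1,"linear": [0,0,0],"roll": 0.98},
    {"jaw": -1,"linear": [0,0,0],"roll": 0.98}
  ]
}}

```text
t: 2.45
tool_pos: [0.5519, 0.1534, 0.2184]
orientation: [1.026, 1.315, -1.028]
force: [-0.3, -0.2, 0.1]
opening: 0.0931
```

Run:
```python
from h import *
np.set_printoptions(precision=4,suppress=True)
s=read_state();print(s["t"],s["tool_pos"],s["q"],s["force"]);print(cv2.Rodrigues(np.array(s["orientation"],float))[0])
c=read_camera("wrist");cv2.imwrite("pics/w1.png",c["pixels"]);print(c["intrinsics"],c["tool_from_camera"])
np.savez("w1.npz",s=s,c=c)
```

```text
2.45 [0.5519 0.1534 0.2184] [ 0.1821  0.0581  1.5656 -0.0006  1.5186 -0.0625] [-0.2546 -0.1567  0.1356]
[[-0.0006  0.9702  0.2421]
 [-0.0007  0.2421 -0.9702]
 [-1.     -0.0007  0.0006]]
[[309.7069   0.     321.4507]
 [  0.     309.7069 198.8085]
 [  0.       0.       1.    ]] [[-0.0007 -0.2695  0.963  -0.167 ]
 [ 1.      0.      0.0007  0.0008]
 [-0.0002  0.963   0.2695 -0.0756]
 [ 0.      0.      0.      1.    ]]
```

View pics/w1.png

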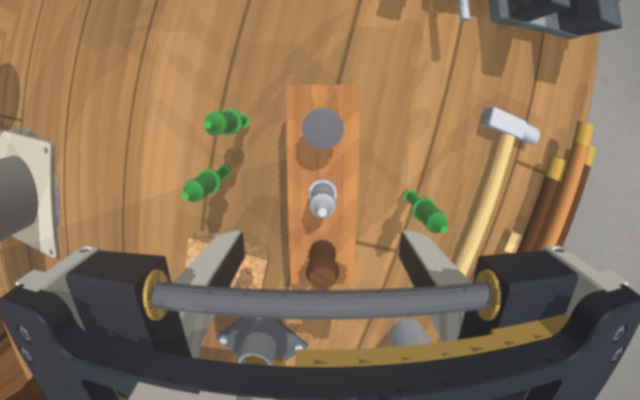

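The wrist view shows the nozzle's tip at (322,211) and its flange centre near (322,190). The jaws are across the rack and clear of the reamer, punch and green pieces.

Run:
```python
from h import *
np.set_printoptions(precision=4,suppress=True)
z=np.load("w1.npz",allow_pickle=True);s=z["s"].item();c=z["c"].item()
im=c["pixels"][160:230,285:360].astype(int)
# grey pixels (low saturation) on the brown rack
g=((im.max(2)-im.min(2))<45)&(im.max(2)>90)
n,l,st,ce=cv2.connectedComponentsWithStats(g.astype(np.uint8))
for i in range(1,n):
    if st[i,4]>40:print("grey",st[i,:2]+[285,160],st[i,2:],ce[i]+[285,160])
S=read_camera("scene")
def wz(uv,h):
    o,d=wray(c,s,uv);return o+d*(h-o[2])/d[2]
for uv,h in(((322,211),.149),((322,190),.087)):print(uv,h,wz(uv,h))
print(meet([wray(c,s,(322,211)),ray(S,(391.75,180.8))]))
print(meet([wray(c,s,(322,190)),ray(S,(390.5,203))]))
```

```text
grey [308 179] [ 29  39 915] [321.9355 197.7279]
(322, 211) 0.149 [0.5534 0.1531 0.149 ]
(322, 190) 0.087 [0.553  0.1549 0.087 ]
(array([0.5533, 0.1542, 0.1511]), [np.float64(0.00047485534646442035), np.float64(0.0004748553464644621)])
(array([0.5535, 0.155 , 0.0839]), [np.float64(0.000888559743383154), np.float64(0.0008885597433832346)])
```

Emit:
{"method": "apply_moves", "body": {
  "series": [
    {"jaw": -1,"linear": [0.05,0.002,0],"roll": 0},
    {"jaw": -1,"linear": [0.1,0.002,0],"roll": 0},
    {"jaw": -1,"linear": [0.15,0.002,0],"roll": 0},
    {"jaw": -1,"linear": [0.19,0.002,0],"roll": 0},
    {"jaw": -1,"linear": [0.207,0.002,0],"roll": 0},
    {"jaw": -1,"linear": [0.207,0.002,0],"roll": 0},
    {"jaw": -1,"linear": [0.207,0.002,0],"roll": 0},
    {"jaw": 1,"linear": [0.207,0.002,0],"roll": 0},
    {"jaw": 1,"linear": [0.207,0.002,0],"roll": 0},
    {"jaw": 1,"linear": [0.207,0.002,0],"roll": 0},
    {"jaw": 1,"linear": [0.207,0.002,0],"roll": 0},
    {"jaw": 1,"linear": [0.207,0.002,0],"roll": 0},
    {"jaw": 1,"linear": [0.207,0.002,0],"roll": 0},
    {"jaw": 1,"linear": [0.207,0.002,0],"roll": 0},
    {"jaw": 1,"linear": [0.207,0.002,0],"roll": 0}
  ],
  "force": 45
}}

```text
t: 4.42
tool_pos: [0.5531, 0.1533, 0.0941]
orientation: [1.028, 1.314, -1.029]
force: [0.8, -0.2, -0.1]
opening: 0.0213
```

Run:
```python
from h import *
np.set_printoptions(precision=4,suppress=True)
s=read_state();print(s["tool_pos"],s["force"],s["opening"],s["wrist_torque"])
```

```text
[0.5531 0.1533 0.0941] [ 0.7704 -0.1814 -0.0946] 0.021314897197313182 [-0.085   0.062   0.0322]
```

Emit:
{"method": "apply_moves", "body": {
  "series": [
    {"jaw": 1,"linear": [-0.02,0,0],"roll": 0},
    {"jaw": 1,"linear": [-0.06,0,0],"roll": 0},
    {"jaw": 1,"linear": [-0.1,0,0],"roll": 0},
    {"jaw": 1,"linear": [-0.15,0,0],"roll": 0},
    {"jaw": 1,"linear": [-0.2,0,0],"roll": 0},
    {"jaw": 1,"linear": [-0.25,0,0],"roll": 0},
    {"jaw": 1,"linear": [-0.25,-0.013,0.04],"roll": 0},
    {"jaw": 1,"linear": [-0.25,-0.035,0.11],"roll": 0},
    {"jaw": 1,"linear": [-0.25,-0.06,0.19],"roll": 0},
    {"jaw": 1,"linear": [-0.25,-0.085,0.27],"roll": 0},
    {"jaw": 1,"linear": [-0.25,-0.11,0.35],"roll": 0},
    {"jaw": 1,"linear": [-0.25,-0.135,0.43],"roll": 0},
    {"jaw": 1,"linear": [-0.25,-0.155,0.5],"roll": 0},
    {"jaw": 1,"linear": [-0.25,-0.167,0.539],"roll": 0},
    {"jaw": 1,"linear": [-0.25,-0.167,0.539],"roll": 0},
    {"jaw": 1,"linear": [-0.25,-0.167,0.539],"roll": 0},
    {"jaw": 1,"linear": [-0.25,-0.167,0.539],"roll": 0}
  ]
}}

```text
t: 6.55
tool_pos: [0.5339, -0.1836, 0.2446]
orientation: [1.027, 1.315, -1.028]
force: [0.5, -0.1, -1.5]
opening: 0.0213
```

Run:
```python
from h import *
np.set_printoptions(precision=4,suppress=True)
s=read_state();print(s["t"],s["tool_pos"],s["q"],s["force"],s["wrist_torque"],s["opening"]);print(cv2.Rodrigues(np.array(s["orientation"],float))[0])
c=read_camera("wrist");cv2.imwrite("pics/w2.png",c["pixels"])
np.savez("w2.npz",s=s,c=c)
a=cv2.resize(c["pixels"][100:300,190:450],(780,600),interpolation=cv2.INTER_CUBIC);cv2.imwrite("pics/w2c.png",a)
```

```text
6.55 [ 0.5339 -0.1836  0.2446] [-0.4214  0.0252  1.5517 -0.0008  1.5649 -0.6655] [ 0.489  -0.0605 -1.5282] [-0.0866  0.0354 -0.0026] 0.02132412106351514
[[-0.0005  0.9704  0.2416]
 [-0.0007  0.2416 -0.9704]
 [-1.     -0.0006  0.0006]]
```

View pics/w2c.png

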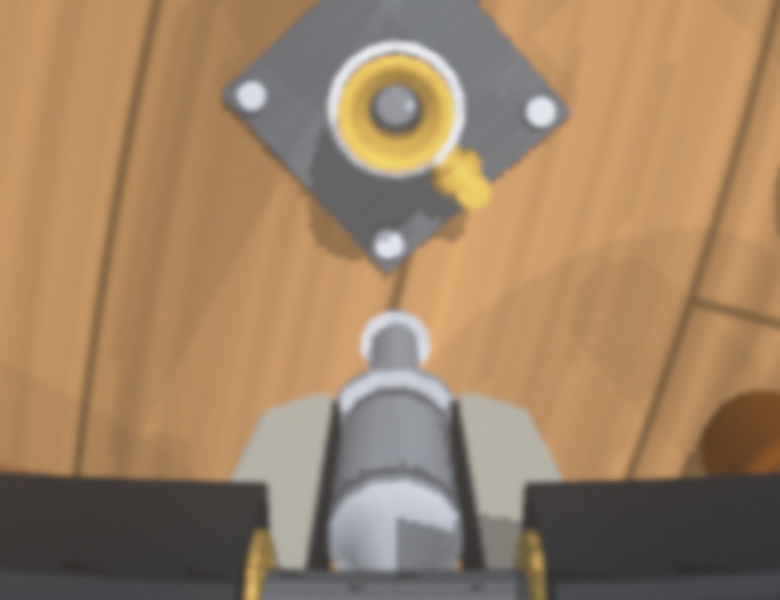

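The wrist crop shows the nozzle upright in the jaws, with its shoulder at crop (395,340). The brass mouth is centred near crop (395,114), which is full-image (321.7,138). I'll take a second wrist view for its height.

Emit:
{"method": "apply_moves", "body": {
  "series": [
    {"jaw": 1,"linear": [0,0,0.04],"roll": 0},
    {"jaw": 1,"linear": [0,0,0.08],"roll": 0},
    {"jaw": 1,"linear": [0,0,0.1],"roll": 0},
    {"jaw": 1,"linear": [0,0,0.1],"roll": 0},
    {"jaw": 1,"linear": [0,0,0.1],"roll": 0},
    {"jaw": 1,"linear": [0,0,0.1],"roll": 0}
  ]
}}

```text
t: 7.35
tool_pos: [0.5484, -0.2412, 0.2447]
orientation: [1.026, 1.315, -1.028]
force: [0.0, -0.2, -1.2]
opening: 0.021
```

Run:
```python
from h import *
np.set_printoptions(precision=4,suppress=True)
s=read_state();c=read_camera("wrist");np.savez("w3.npz",s=s,c=c);print(s["t"],s["tool_pos"])
W=[]
for f in("w2.npz","w3.npz"):
    z=np.load(f,allow_pickle=True);W.append((z["c"].item(),z["s"].item()))
def yel(px,roi):
    x0,y0,x1,y1=roi;h=cv2.cvtColor(px[y0:y1,x0:x1],cv2.COLOR_BGR2HSV)
    m=cv2.inRange(h,(20,120,90),(35,255,255))
    k=cv2.getStructuringElement(cv2.MORPH_ELLIPSE,(3,3))
    n,l,st,_=cv2.connectedComponentsWithStats(m);m=(l==1+st[1:,4].argmax()).astype(np.uint8)
    cs,_=cv2.findContours(m,cv2.RETR_EXTERNAL,cv2.CHAIN_APPROX_NONE);F=np.zeros_like(m);cv2.drawContours(F,[max(cs,key=len)],-1,1,-1)
    F=cv2.morphologyEx(F,cv2.MORPH_OPEN,cv2.getStructuringElement(cv2.MORPH_ELLIPSE,(25,25)) )
    cs,_=cv2.findContours(F,cv2.RETR_EXTERNAL,cv2.CHAIN_APPROX_NONE)
    e=cv2.fitEllipse(max(cs,key=len));return np.array(e[0])+[x0,y0],e[1]
E=[yel(W[0][0]["pixels"],(290,105,365,175)),yel(W[1][0]["pixels"],(285,50,365,135))]
print(E)
r=[wray(W[i][0],W[i][1],E[i][0]) for i in(0,1)]
print("mouth",meet(r))
S=read_camera("scene");T=read_camera("top")
rs=ray(S,(283.25,198));rt=ray(T,(354,220.9))
print("w+scene",meet([r[0],rs]),meet([r[0],rs,rt,r[1]]))
for (c_,s_),e,rr in zip(W,E,r):
    o,d=rr
    for M in(.075,.084,.093):
        p=o+d*(M-o[2])/d[2];print(M,p,"diam",np.mean(e[1])/309.7*np.linalg.norm(p-o))
```

```text
7.35 [ 0.5484 -0.2412  0.2447]
[(array([321.525, 137.046]), (35.55000686645508, 35.88113021850586)), (array([321.4237,  83.0866]), (35.648284912109375, 35.9249153137207))]
mouth (array([ 0.5226, -0.1343,  0.0715]), [np.float64(3.254924001600337e-06), np.float64(3.25492400147516e-06)])
w+scene (array([ 0.5224, -0.1326,  0.0797]), [np.float64(0.0011286321664196431), np.float64(0.0011286321664196756)]) (array([ 0.5223, -0.1345,  0.0795]), [np.float64(0.0007653965403555366), np.float64(0.002986726327448909), np.float64(0.0031360142319739235), np.float64(0.0007837814471150727)])
0.075 [ 0.5226 -0.134   0.075 ] diam 0.03892877642891445
0.084 [ 0.5224 -0.1334  0.084 ] diam 0.03788802222230932
0.093 [ 0.5222 -0.1327  0.093 ] diam 0.0368472680157042
0.075 [ 0.5227 -0.1346  0.075 ] diam 0.03910418330395927
0.084 [ 0.5229 -0.1355  0.084 ] diam 0.03805895289827928
0.093 [ 0.5232 -0.1364  0.093 ] diam 0.0370137224925993
```

Emit:
{"method": "apply_moves", "body": {
  "series": [
    {"jaw": 1,"linear": [0,0,-0.05],"roll": 0},
    {"jaw": 1,"linear": [0,0.001,-0.11],"roll": 0},
    {"jaw": 1,"linear": [0,0.001,-0.16],"roll": 0},
    {"jaw": 1,"linear": [0,0.001,-0.182],"roll": 0},
    {"jaw": 1,"linear": [0.03,0.001,-0.182],"roll": 0},
    {"jaw": 1,"linear": [0.07,0.001,-0.182],"roll": 0},
    {"jaw": 1,"linear": [0.1,0.001,-0.182],"roll": 0},
    {"jaw": 1,"linear": [0.108,0.001,-0.182],"roll": 0},
    {"jaw": 1,"linear": [0.108,0.001,-0.182],"roll": 0},
    {"jaw": 1,"linear": [0.108,0.001,-0.182],"roll": 0},
    {"jaw": 1,"linear": [0.108,0.001,-0.182],"roll": 0}
  ]
}}

```text
t: 8.88
tool_pos: [0.5231, -0.1355, 0.1809]
orientation: [1.027, 1.313, -1.027]
force: [-0.4, -0.3, -0.9]
opening: 0.0213
```

Run:
```python
from h import *
np.set_printoptions(precision=4,suppress=True)
s=read_state();print(s["t"],s["tool_pos"],s["force"],s["wrist_torque"])
S=read_camera("scene")["pixels"];T=read_camera("top")["pixels"]
a=cv2.resize(S[130:230,220:350],(780,600),interpolation=cv2.INTER_CUBIC);cv2.imwrite("pics/s4.png",a)
```

```text
8.875 [ 0.5231 -0.1355  0.1809] [-0.4078 -0.2957 -0.887 ] [ 0.0055  0.0322 -0.0172]
```

View pics/s4.png

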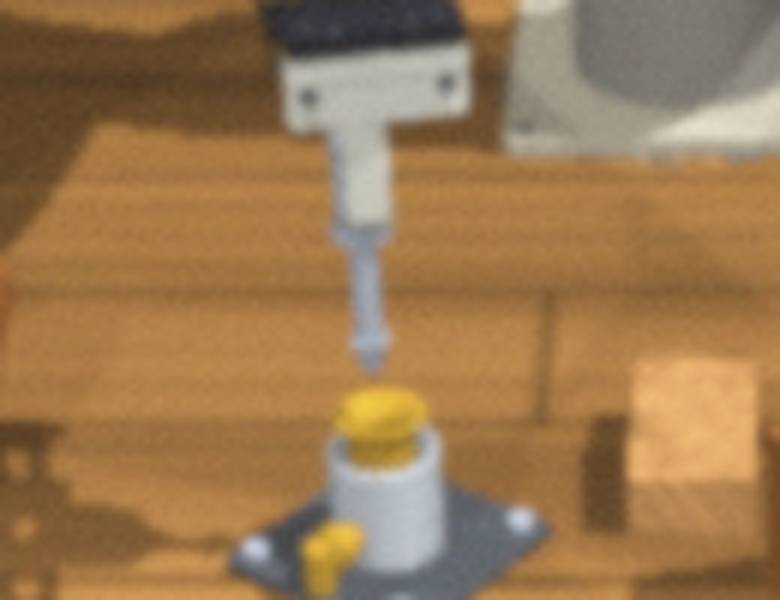

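Run:
```python
from h import *
np.set_printoptions(precision=3,suppress=True)
for n in range(4):
    c=read_camera("scene");px=c["pixels"]
    acc=px.astype(float) if n==0 else acc+px
px=(acc/4).astype(np.uint8);h=cv2.cvtColor(px,cv2.COLOR_BGR2HSV)
grey=(h[...,1]<75)&(h[...,2]>70);yel=cv2.inRange(h,(20,150,120),(35,255,255))>0
for v in range(168,209):
    g=np.where(grey[v,265:300])[0]+265;y=np.where(yel[v,265:300])[0]+265
    print(v,(g.min(),g.max(),g.mean()) if len(g) else "-",(y.min(),y.max(),y.mean()) if len(y) else "-")
s=read_state();p=s["tool_pos"]
for q in((p[0],p[1],p[2]-.01),(p[0],p[1],.102),(.5226,-.1345,.078),(.5226,-.1325,.078)):print(q,proj(c,q))
```

```text
168 (np.int64(275), np.int64(285), np.float64(280.0)) -
169 (np.int64(275), np.int64(285), np.float64(280.0)) -
170 (np.int64(276), np.int64(283), np.float64(279.5)) -
171 (np.int64(277), np.int64(282), np.float64(279.5)) -
172 (np.int64(278), np.int64(282), np.float64(280.0)) -
173 (np.int64(278), np.int64(282), np.float64(280.0)) -
174 (np.int64(278), np.int64(282), np.float64(280.0)) -
175 (np.int64(278), np.int64(283), np.float64(280.5)) -
176 (np.int64(278), np.int64(283), np.float64(280.5)) -
177 (np.int64(278), np.int64(283), np.float64(280.5)) -
178 (np.int64(278), np.int64(283), np.float64(280.5)) -
179 (np.int64(279), np.int64(283), np.float64(281.0)) -
180 (np.int64(279), np.int64(283), np.float64(281.0)) -
181 (np.int64(279), np.int64(283), np.float64(281.0)) -
182 (np.int64(279), np.int64(283), np.float64(281.0)) -
183 (np.int64(279), np.int64(283), np.float64(281.0)) -
184 (np.int64(279), np.int64(283), np.float64(281.0)) -
185 (np.int64(279), np.int64(284), np.float64(281.5)) -
186 (np.int64(279), np.int64(284), np.float64(281.5)) -
187 (np.int64(279), np.int64(284), n
[... 962 characters left out ...]
4(283.5)) (np.int64(279), np.int64(287), np.float64(283.0))
205 (np.int64(274), np.int64(293), np.float64(283.5)) (np.int64(279), np.int64(287), np.float64(283.0))
206 (np.int64(274), np.int64(293), np.float64(284.1111111111111)) (np.int64(280), np.int64(286), np.float64(283.0))
207 (np.int64(274), np.int64(293), np.float64(283.90909090909093)) -
208 (np.int64(274), np.int64(293), np.float64(283.5)) -
(np.float64(0.5226040522823582), np.float64(-0.13530478909981122), np.float64(0.17006503869535422)) [279.582 168.769]
(np.float64(0.5226040522823582), np.float64(-0.13530478909981122), 0.102) [281.289 191.028]
(0.5226, -0.1345, 0.078) [282.161 198.557]
(0.5226, -0.1325, 0.078) [282.891 198.557]
```

Emit:
{"method": "apply_moves", "body": {
  "series": [
    {"jaw": 1,"linear": [0.01,0.0005,-0.0022],"roll": 0},
    {"jaw": 1,"linear": [0.025,0.0005,-0.0022],"roll": 0},
    {"jaw": 1,"linear": [0.04,0.0005,-0.0022],"roll": 0},
    {"jaw": 1,"linear": [0.055,0.0005,-0.0022],"roll": 0},
    {"jaw": 1,"linear": [0.065,0.0005,-0.0022],"roll": 0},
    {"jaw": 1,"linear": [0.07,0.0005,-0.0022],"roll": 0},
    {"jaw": 1,"linear": [0.07,0.0005,-0.0022],"roll": 0}
  ]
}}

```text
t: 10.05
tool_pos: [0.5225, -0.134, 0.138]
orientation: [1.026, 1.315, -1.028]
force: [0.1, 0.2, -1.5]
opening: 0.0214
```

Emit:
{"method": "apply_moves", "body": {
  "series": [
    {"jaw": 1,"linear": [0.005,0,0],"roll": 0},
    {"jaw": 1,"linear": [0.01,0,0],"roll": 0},
    {"jaw": 1,"linear": [0.015,0,0],"roll": 0},
    {"jaw": 1,"linear": [0.018,0,0],"roll": 0},
    {"jaw": 1,"linear": [0.018,0,0],"roll": 0}
  ]
}}

```text
t: 10.68
tool_pos: [0.5224, -0.1339, 0.1269]
orientation: [1.026, 1.315, -1.028]
force: [-0.4, 0.3, -1.5]
opening: 0.0214
```

Emit:
{"method": "apply_moves", "body": {
  "series": [
    {"jaw": 1,"linear": [0.005,0,0],"roll": 0},
    {"jaw": 1,"linear": [0.01,0,0],"roll": 0},
    {"jaw": 1,"linear": [0.014,0,0],"roll": 0},
    {"jaw": 1,"linear": [0.017,0,0],"roll": 0},
    {"jaw": 1,"linear": [0.017,0,0],"roll": 0}
  ]
}}

```text
t: 11.3
tool_pos: [0.5222, -0.1339, 0.1165]
orientation: [1.026, 1.316, -1.028]
force: [1.0, 0.2, -1.3]
opening: 0.0213
```

Emit:
{"method": "apply_moves", "body": {
  "series": [
    {"jaw": 1,"linear": [0.002,0,0],"roll": 0},
    {"jaw": 1,"linear": [0.004,0,0],"roll": 0},
    {"jaw": 1,"linear": [0.004,0,0],"roll": 0}
  ]
}}

```text
t: 11.68
tool_pos: [0.5222, -0.1339, 0.114]
orientation: [1.026, 1.316, -1.028]
force: [-0.2, 0.9, -1.1]
opening: 0.021
```

Emit:
{"method": "apply_moves", "body": {
  "series": [
    {"jaw": 1,"linear": [0.002,0,0],"roll": 0},
    {"jaw": 1,"linear": [0.004,0,0],"roll": 0},
    {"jaw": 1,"linear": [0.004,0,0],"roll": 0}
  ]
}}

```text
t: 12.05
tool_pos: [0.5221, -0.1339, 0.1114]
orientation: [1.026, 1.316, -1.028]
force: [0.1, -0.7, -1.7]
opening: 0.021
```

Emit:
{"method": "apply_moves", "body": {
  "series": [
    {"jaw": 1,"linear": [0.002,0,0],"roll": 0},
    {"jaw": 1,"linear": [0.003,0,0],"roll": 0},
    {"jaw": 1,"linear": [0.003,0,0],"roll": 0}
  ]
}}

```text
t: 12.42
tool_pos: [0.5222, -0.1339, 0.1099]
orientation: [1.026, 1.316, -1.028]
force: [-0.7, 0.6, 1.7]
opening: 0.0212
```

Emit:
{"method": "apply_moves", "body": {
  "series": [
    {"jaw": 1,"linear": [0.002,0,0],"roll": 0},
    {"jaw": 1,"linear": [0.003,0,0],"roll": 0},
    {"jaw": 1,"linear": [0.003,0,0],"roll": 0}
  ]
}}

```text
t: 12.8
tool_pos: [0.5224, -0.1339, 0.1084]
orientation: [1.026, 1.315, -1.028]
force: [-1.6, 1.1, 5.4]
opening: 0.0211
```

Emit:
{"method": "apply_moves", "body": {
  "series": [
    {"jaw": 1,"linear": [0.002,0,0],"roll": 0},
    {"jaw": 1,"linear": [0.002,0,0],"roll": 0}
  ]
}}

```text
t: 13.05
tool_pos: [0.5226, -0.134, 0.1077]
orientation: [1.026, 1.315, -1.028]
force: [-2.6, 0.5, 7.0]
opening: 0.0213
```

Emit:
{"method": "apply_moves", "body": {
  "series": [
    {"jaw": 1,"linear": [0.002,0,0],"roll": 0},
    {"jaw": 1,"linear": [0.002,0,0],"roll": 0}
  ]
}}

```text
t: 13.3
tool_pos: [0.5228, -0.1341, 0.1072]
orientation: [1.026, 1.314, -1.027]
force: [-3.3, 1.7, 7.2]
opening: 0.021
```

Emit:
{"method": "apply_moves", "body": {
  "series": [
    {"jaw": 1,"linear": [0.002,0,0],"roll": 0},
    {"jaw": 1,"linear": [0.002,0,0],"roll": 0}
  ]
}}

```text
t: 13.55
tool_pos: [0.523, -0.1342, 0.1068]
orientation: [1.026, 1.314, -1.027]
force: [-3.3, 1.4, 8.0]
opening: 0.0212
```

Emit:
{"method": "apply_moves", "body": {
  "series": [
    {"jaw": 1,"linear": [0.002,0,0],"roll": 0},
    {"jaw": 1,"linear": [0.002,0,0],"roll": 0}
  ]
}}

```text
t: 13.8
tool_pos: [0.5232, -0.1342, 0.1063]
orientation: [1.026, 1.313, -1.027]
force: [-3.6, 1.8, 8.5]
opening: 0.0211
```

Emit:
{"method": "apply_moves", "body": {
  "series": [
    {"jaw": 1,"linear": [0.002,-0.0012,-0.001],"roll": 0},
    {"jaw": 1,"linear": [0.003,-0.0015,-0.001],"roll": 0}
  ]
}}

```text
t: 14.05
tool_pos: [0.5229, -0.1341, 0.1059]
orientation: [1.027, 1.311, -1.026]
force: [-3.0, 1.6, 10.3]
opening: 0.0212
```

Emit:
{"method": "apply_moves", "body": {
  "series": [
    {"jaw": 1,"linear": [0.002,-0.001,-0.0005],"roll": 0},
    {"jaw": 1,"linear": [0.003,-0.001,-0.0005],"roll": 0}
  ]
}}

```text
t: 14.3
tool_pos: [0.5229, -0.1342, 0.1054]
orientation: [1.027, 1.31, -1.025]
force: [-2.8, 1.8, 11.5]
opening: 0.0208
```

Emit:
{"method": "apply_moves", "body": {
  "series": [
    {"jaw": 1,"linear": [0.002,-0.001,-0.0005],"roll": 0},
    {"jaw": 1,"linear": [0.003,-0.001,-0.0005],"roll": 0}
  ]
}}

```text
t: 14.55
tool_pos: [0.5227, -0.134, 0.1044]
orientation: [1.027, 1.309, -1.025]
force: [-1.5, 1.2, 2.2]
opening: 0.0214
```

Emit:
{"method": "apply_moves", "body": {
  "series": [
    {"jaw": 1,"linear": [0.002,-0.001,-0.0005],"roll": 0},
    {"jaw": 1,"linear": [0.003,-0.001,-0.0005],"roll": 0}
  ]
}}

```text
t: 14.8
tool_pos: [0.5223, -0.1339, 0.1027]
orientation: [1.027, 1.308, -1.024]
force: [0.1, 0.4, 2.5]
opening: 0.0209
```

The push peaked at a reading of about 11.5 N, then dropped to 2.2 N: that's the snap, and the foot is clear of the hard stop. Next is the tug, in small steps.

Emit:
{"method": "apply_moves", "body": {
  "series": [
    {"jaw": 1,"linear": [-0.001,0,0],"roll": 0},
    {"jaw": 1,"linear": [-0.003,0,0],"roll": 0},
    {"jaw": 1,"linear": [-0.003,0,0],"roll": 0},
    {"jaw": 1,"linear": [-0.003,0,0],"roll": 0}
  ],
  "force": 55
}}

```text
t: 15.3
tool_pos: [0.5222, -0.1339, 0.1043]
orientation: [1.027, 1.309, -1.025]
force: [0.2, 0.2, -0.5]
opening: 0.021
```

Emit:
{"method": "apply_moves", "body": {
  "series": [
    {"jaw": 1,"linear": [-0.002,0,0],"roll": 0},
    {"jaw": 1,"linear": [-0.003,0,0],"roll": 0},
    {"jaw": 1,"linear": [-0.003,0,0],"roll": 0}
  ]
}}

```text
t: 15.68
tool_pos: [0.5219, -0.1337, 0.1055]
orientation: [1.027, 1.309, -1.025]
force: [2.5, 0.6, -7.0]
opening: 0.0213
```

Emit:
{"method": "apply_moves", "body": {
  "series": [
    {"jaw": 1,"linear": [-0.002,0,0],"roll": 0},
    {"jaw": 1,"linear": [-0.003,0,0],"roll": 0},
    {"jaw": 1,"linear": [-0.003,0,0],"roll": 0}
  ]
}}

```text
t: 16.05
tool_pos: [0.5218, -0.1337, 0.1071]
orientation: [1.027, 1.31, -1.025]
force: [3.9, -1.2, -9.0]
opening: 0.0212
```

Emit:
{"method": "apply_moves", "body": {
  "series": [
    {"jaw": 1,"linear": [-0.002,0,0],"roll": 0},
    {"jaw": 1,"linear": [-0.003,0,0],"roll": 0},
    {"jaw": 1,"linear": [-0.003,0,0],"roll": 0}
  ]
}}

```text
t: 16.42
tool_pos: [0.5216, -0.1336, 0.1087]
orientation: [1.027, 1.31, -1.025]
force: [3.7, 0.1, -12.1]
opening: 0.0213
```

Emit:
{"method": "apply_moves", "body": {
  "series": [
    {"jaw": 1,"linear": [-0.001,0,0],"roll": 0},
    {"jaw": 1,"linear": [-0.002,0,0],"roll": 0},
    {"jaw": 1,"linear": [-0.002,0,0],"roll": 0}
  ]
}}

```text
t: 16.8
tool_pos: [0.5214, -0.1336, 0.1096]
orientation: [1.027, 1.31, -1.025]
force: [4.2, 0.3, -13.3]
opening: 0.0213
```

```bash
cat > col.py <<'E'
from h import *
# collar's yellow in the scene view: waist-to-housing rows, weighted top edge
acc=sum(read_camera("scene")["pixels"].astype(float) for _ in range(6))/6
h=cv2.cvtColor(acc.astype(np.uint8),cv2.COLOR_BGR2HSV)[188:212,270:297]
m=cv2.inRange(h,(20,150,120),(35,255,255))>0
v,u=np.where(m);s=read_state()
print("t",s["t"],"tcp",s["tool_pos"],"F",s["force"],"collar rows",m.sum(1).tolist(),"mean row of the flange",v.mean()+188)
E
python3 col.py
```

```text
t 17.1 tcp [ 0.52143093 -0.13358239  0.10963214] F [  5.40653275  -0.31105842 -15.92774092] collar rows [0, 0, 0, 0, 0, 0, 2, 5, 7, 7, 6, 6, 4, 7, 9, 9, 9, 9, 7, 0, 0, 0, 0, 0] mean row of the flange 200.816091954023
```

Run:
```python
from h import *
a=cv2.imread("pics/scene0.png")[185:225,260:310]
b=(sum(read_camera("scene")["pixels"].astype(float) for _ in range(4))/4).astype(np.uint8)[185:225,260:310]
cv2.imwrite("pics/cmp5.png",np.hstack([cv2.resize(i,(400,320),interpolation=cv2.INTER_CUBIC) for i in(a,b)]))
```

```text
(no output)
```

View pics/cmp5.png

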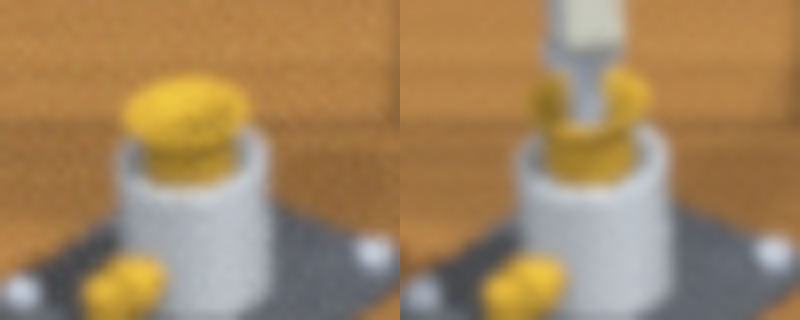

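The left half is the collar at rest and the right half is now. The flange's underside has gone from about row 145 to 137, so it has clearly risen. One more small tug should show whether it is at the top of its travel.

Emit:
{"method": "apply_moves", "body": {
  "series": [
    {"jaw": 1,"linear": [-0.001,0,0],"roll": 0},
    {"jaw": 1,"linear": [-0.001,0,0],"roll": 0},
    {"jaw": 1,"linear": [-0.001,0,0],"roll": 0}
  ]
}}

```text
t: 17.68
tool_pos: [0.5213, -0.1335, 0.1097]
orientation: [1.027, 1.311, -1.025]
force: [5.9, -0.6, -18.5]
opening: 0.0205
```

Run:
```python
from h import *
a=cv2.imread("pics/scene0.png").astype(np.float32)
b=(sum(read_camera("scene")["pixels"].astype(float) for _ in range(4))/4).astype(np.float32)
s=read_state();print(s["t"],s["tool_pos"],s["force"])
# vertical template shift of the flange's two flanks (nozzle hides the middle)
for x0,x1 in((275,279),(286,292),(279,287)):
    y0,y1=(194,202) if x0!=279 else (199,205)
    up=lambda i:cv2.resize(i,None,fx=10,fy=10,interpolation=cv2.INTER_CUBIC)
    t=up(a[y0:y1,x0:x1]);w=up(b[y0-4:y1+4,x0:x1])
    r=cv2.matchTemplate(w,t,cv2.TM_CCOEFF_NORMED);k=r.argmax();print((x0,x1),"rise px",(40-k)/10,"mm",(40-k)/10*3.05,r.max())
for p in((.5226,-.134,.078),(.5226,-.134,.083)):print(proj(read_camera("scene"),p))
```

```text
17.875 [ 0.52124854 -0.13348077  0.10971109] [  5.90698566  -0.38334177 -18.31815319]
(275, 279) rise px -4.0 mm -12.2 -0.042626265
(286, 292) rise px 0.9 mm 2.745 0.74802935
(279, 287) rise px -0.6 mm -1.8299999999999998 0.24542028
[282.34329953 198.55720105]
[282.22505561 197.00158717]
```

The TCP has stopped at 0.1097, 5.0 mm above where the pull began (about 0.1047), while the force climbs steeply to about 17 N net. The collar is therefore at its upper stop. The image match was weak (about 0.9 px on one flank only), but it points the same way. Next: settle back and release.

Emit:
{"method": "apply_moves", "body": {
  "series": [
    {"jaw": 1,"linear": [0.002,0,0],"roll": 0},
    {"jaw": 1,"linear": [0.004,0,0],"roll": 0},
    {"jaw": 1,"linear": [0.006,0,0],"roll": 0},
    {"jaw": 1,"linear": [0.008,0,0],"roll": 0},
    {"jaw": 1,"linear": [0.01,0,0],"roll": 0},
    {"jaw": 1,"linear": [0.01,0,0],"roll": 0},
    {"jaw": 1,"linear": [0.01,0,0],"roll": 0},
    {"jaw": 1,"linear": [0.01,0,0],"roll": 0}
  ]
}}

```text
t: 18.98
tool_pos: [0.5216, -0.1336, 0.1043]
orientation: [1.027, 1.31, -1.025]
force: [-0.1, 0.6, -0.2]
opening: 0.0211
```

Emit:
{"method": "apply_moves", "body": {
  "series": [
    {"jaw": -0.2,"linear": [0,0,0],"roll": 0},
    {"jaw": -0.2,"linear": [0,0,0],"roll": 0},
    {"jaw": -0.2,"linear": [0,0,0],"roll": 0},
    {"jaw": -0.2,"linear": [0,0,0],"roll": 0},
    {"jaw": -0.2,"linear": [0,0,0],"roll": 0},
    {"jaw": -0.2,"linear": [0,0,0],"roll": 0}
  ]
}}

```text
t: 19.73
tool_pos: [0.5216, -0.1336, 0.1043]
orientation: [1.027, 1.31, -1.025]
force: [-0.5, -0.5, -0.6]
opening: 0.0553
```

Emit:
{"method": "apply_moves", "body": {
  "series": [
    {"jaw": -0.2,"linear": [-0.02,0,0],"roll": 0},
    {"jaw": -0.2,"linear": [-0.06,0,0],"roll": 0},
    {"jaw": -0.2,"linear": [-0.1,0,0],"roll": 0},
    {"jaw": -0.2,"linear": [-0.15,0,0],"roll": 0},
    {"jaw": -0.2,"linear": [-0.2,0,0],"roll": 0},
    {"jaw": -0.2,"linear": [-0.22,0,0],"roll": 0},
    {"jaw": -0.2,"linear": [-0.22,0,0],"roll": 0},
    {"jaw": -0.2,"linear": [-0.22,0,0],"roll": 0}
  ]
}}

```text
t: 20.72
tool_pos: [0.5204, -0.1331, 0.2348]
orientation: [1.027, 1.312, -1.026]
force: [0.3, 0.5, 0.3]
opening: 0.0558
```

Run:
```python
from h import *
b=read_camera("scene")["pixels"];w=read_camera("wrist")["pixels"]
cv2.imwrite("pics/end6.png",np.hstack([cv2.resize(b[140:240,230:320],(405,450),interpolation=cv2.INTER_CUBIC),cv2.resize(w[100:260,250:390],(394,450))]))
s=read_state();print(s["t"],s["tool_pos"],s["force"],s["opening"])
```

```text
20.825 [ 0.5202447  -0.1331126   0.23467867] [ 0.63157232 -0.47219355  0.78445711] 0.05565687364955689
```

View pics/end6.png

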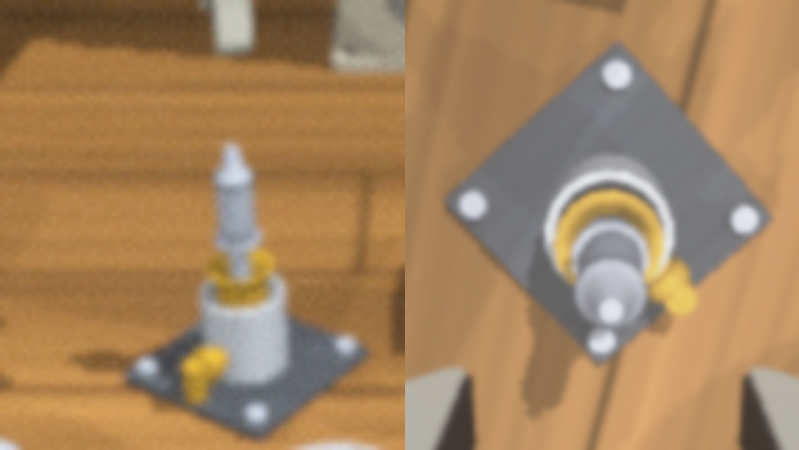

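The scene half shows the nozzle standing upright in the coupler at crop (235,200). The collar is down and the gripper is clear above it, so I'm handing in.

```bash
python3 -c "
from plant import *
print(close_job())"
```

```text
the job is handed in; nothing more can be done
None
```

The nozzle is locked in the air coupler, proved by a tug and released. I handed the job in at about 21 s of the 64 s allowed.

- **Insertion:** I took the grey nozzle from the rack's middle hole. The push peaked at about 13 N net, then dropped to about 3.6 N at the snap. I stopped about 3 mm short of where I reckoned the hard stop to be.
- **Tug:** The nozzle held. The tool rose 5.0 mm from where the pull began, then stopped while the force climbed to about 17 N net. That matches the collar at its upper stop.
- **Release:** I let it settle to about 1 N, opened the jaws and lifted clear. The last pictures show the nozzle upright with the collar down. I saw no sign of contact with anything else, but I didn't take a final wide view to check the other items.

**Checks that disagreed:**
- **Collar rise:** Matching the collar's rise in the scene image was poor. One flank gave about 0.9 px (2.7 mm) and two other patches gave nothing usable. The proof of at least 3 mm therefore rests on the tool travel and force.
- **Coupler position:** The camera views differed by 2–3 mm on the coupler's y position. I aimed in between, and side forces during insertion stayed under about 4 N; they reached about 6 N at the top of the tug.
- **Mouth height:** The two wrist views alone put the mouth at 71.5 mm. The other views and the first touch of the plunger gave 78–80 mm.

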